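Hang up the dipping basket, free the sagging bolt and hold the lock-up gate ajar

ROBOT

A 6-joint arm with a two-finger parallel gripper is mounted at the origin on the work surface. World frame = base frame: x ahead of the robot, y to its left, z up, the work surface at z = 0. Lengths are in m, angles in degrees, forces in N, time in s.
With the tool pointing down it reaches from about 0.25 to 0.725 m from the base axis. Payload 9.7 kg.
Tool frame: the origin (TCP) lies midway between the tips of the shut fingers; the grasp point (between the pads) lies 19 mm behind it; z points along the fingers, y is the line along which they close (so a half turn about z gives the same grasp; the last joint's range is limited). The gripper opens to 85 mm and grips with 20 to 120 N. Pads are 22 mm wide; open, the fingers measure 114 mm over their backs; the gripper's body (76 mm by 85 mm) begins 54 mm behind the grasp point. The pads swing forward as they close: fully open they stand 13 mm farther back than shut.
Start: joints at [-70.588, 4.979, 10.078, 95.1, 0, 90], TCP at [0.183, -0.519, 0.231] pointing down, gripper open.
Joint ranges: [-179.16, 179.16], [-48.56, 103.87], [-65.8, 70.77], [-126.05, 130.52], [-82.76, 87.17], [-180, 180]. Speed limits (degrees/s): [127.2, 127.2, 147.25, 180, 180, 180].

INTERFACE

Orientations are given as [roll, pitch, yaw] about the fixed x, y, z axes, in that order (R = Rz(yaw) Ry(pitch) Rx(roll)).
In Python, from workcell import * gives the robot as it stands.
- The arm moves only by the tool servo_tool, never from a script. Its argument "moves" is a list of rows, each a list of 4 numbers: the shift along the world's x, y, z in shares of 1000 mm (1.0 is 1000 mm), then the turn about the world's z in normalised numbers (1 is 4 rad). A call has 1 to 20 rows; each row is the pose to reach, as a shift and turn from the pose commanded when the call began; what a row does not reach only later rows make up. A row lasts 1/12 s, in which the tool goes at most 41.7 mm and 7.16 degrees, less where a joint would pass 70% of its speed; a pose out of reach is approached as far as the arm can. A call with a gripper value outside its range is refused whole. "claw" is the closure, from 0 (fully open) to 1 (shut), set as the call begins (left out, the last holds). The fingers move at their own pace and stop on an object; "force" is the grip in N (left out, the last holds). Time passes only in rows, so rows that repeat a pose let the fingers close. It gives the time, the measured TCP pose, the force, the opening and the grip force at its end, in the units of the state.
- get_obs(): the state, without advancing time (a new reading comes with each control period).
- camera(name): name is "scene" or "top"; returns the picture (480x640x3 uint8, red, green, blue); there is no depth.
- get_calibration(name): a dict with "fx", "fy", "cx", "cy" (pixels), "rvec" (rotation vector, rad) and "tvec" (3), from world to camera coordinates, as OpenCV has them. Camera axes: x right, y down, z forward; pixel columns grow to the right and rows downward; lengths in m; the calibration is good to about 2 mm. A picture is of the moment at which its call begins. get_calibration takes no time and is no camera call.
- job_done(): hands the job in; it is judged then, once.
The state is a dict: "time": time; "q": joint angles; "qd": joint speeds; "joint_efforts": joint torques, N m; "ee_pos": TCP position; "tcp_rot": TCP orientation; "wrist_force": force on the tool from outside, world axes, zero at the start; "torque": the same for the moment, N m; "opening": finger opening in m; "grasp_force": force on a finger pad.
Only numpy, scipy, OpenCV 4.12 (cv2) and the standard library are available. Lean on these libraries where they do the work, as an engineer would, in place of code of your own. Each camera call takes 0.05 s, during which the arm holds its last target. There are 200 camera calls.

TASK

First hang the little dipping basket that stands in front of the lock-up on the hook of the steel stand by its loop handle, and let it go there. Then lift the sagging bolt on the lock-up's gate so that its nose clears the keeper's bent-up lip, draw it back out of the keeper, and pull the sprung gate ajar, about 8 cm at its free edge. Finish while still holding the gate there with the gripper, and leave the other things on the bench where they are.

Things in the scene. Friction and masses are not known exactly. Their poses are not given: they have to be found in the camera images.
- lockup: Fixed wooden bench hutch with clear plastic roof and back, 180 deep (x) x 270 wide (y) x 170 high mm, with a barred wooden gate on the front. Origin under its centre; its x axis points from the front to the back, so the gate faces its -x; its y axis points to its left seen from the robot, z up. The bolt lies level along its y axis, 21 mm before the gate's middle plane.
- gate: The gate: wooden frame with four upright steel bars, 200 wide, 165 high, 18 mm thick, 0.45 kg. Its origin is on the hinge line at bench height, its y axis runs to the free edge, and it carries the bolt. Opens towards the hutch's -x side (the robot). A spring pulls it shut: about 0.15 N m closed, 0.35 N m at 0.4 rad.
- gate_swing (a joint): Gate angle in rad: 0 shut, growing as it opens (counter-clockwise from above); up to 0.9. 0.4 rad is a gap of 80 mm at the free edge.
- gate_hinge (a point): Point of the vertical hinge line, at bench height, at the hutch's right front (its x -85, y -100 mm). Fixed.
- gate_edge (a point): Top of the gate's free edge, 200 mm from the hinge line, 165 mm above the bench when shut.
- bolt: Steel barrel bolt carried by the gate: a level rod 10 mm thick, with an upright round knob 12 mm thick standing on it, and at its end (65 mm towards the hutch's +y from the knob) a square nose 14 x 14 mm turned down to 15 mm below the rod's axis. Origin on the rod's axis below the knob, 135 mm up when sagged. Drawn back towards the hutch's -y (to the hinge).
- knob (a point): Centre of the top of the bolt's knob, 195 mm above the bench when sagged. The knob is a plain upright pin 12 mm in diameter and stands free above the gate (top 165 mm) and roof (170 mm), so its upper 30 mm can be pinched from above. It is at the hutch's x -106, y +60 mm when shot home. It can turn in the fingers.
- bolt_slide (a joint): How far the bolt is drawn back, m: 0 shot home, 0.045 stop. The nose is out of the keeper and the gate free from 0.030. Friction about 1.2 N; it stays where it is left.
- bolt_lift (a joint): How far the loose bolt is lifted in its staples, m: 0 sagged, 0.016 stop. It drops by its own weight (0.12 kg). Below about 0.009 the nose catches behind the keeper's lip after 4 mm of draw.
- keeper_lip (a point): Middle of the top edge of the keeper's bent-up lip, a 4 mm thick plate 128.5 mm above the bench on the hutch's left jamb. The sagged nose hangs behind it, 8.5 mm below its top; a keeper wall in front of the nose, up to 156 mm, keeps the gate shut.
- basket: Small perforated steel dipping basket, 0.09 to 0.18 kg: round cup 56 mm across, 45 high, a rigid upright loop over it and a flat grip tab on top, 155 mm high in all. Origin under the centre, z up. The loop lies in its y-z plane: opening 46 wide (y), from 45 to 102 mm height; a hook goes through along its x axis. Tab 14 (x) x 10 (y) mm, height 105 to 155 mm, gripped across y.
- basket_bar (a point): Middle of the loop's top bar (6 mm thick), 105 mm above the basket's underside.
- hook: Fixed steel stand: round foot 100 mm across, post 16 mm thick and 210 high, and a level hook arm 8 mm thick that points along its -x. Origin under the post. The arm's end turns up at 78 mm from the post to a rounded tip at 98 mm from it and 216 mm above the bench.
- hook_seat (a point): Where the loop should sit: on top of the level hook arm, 194 mm above the bench, 50 mm from the post's axis towards the tip.
- jar: Bystander: glass jar with metal lid, 60 across, 75 mm high. Origin under its centre.
- mandrel: Bystander: steel ring mandrel, a taper 170 mm high on a wooden foot 80 across. Origin under its centre.
- wax: Bystander: block of green carving wax, 70 x 35 x 25 mm. Origin under its centre.
- tin: Bystander: small closed tin, 48 across, 60 mm high, beside the hutch. Origin under its centre.
- hammer: Bystander: hammer 240 mm long lying on the bench. Origin under its middle.
- charcoal: Bystander: dark soldering block, 100 x 60 x 30 mm. Origin under its centre.
Not all that is in view belongs to the job. Leave any pink look-alike of the hook alone. Leave any red look-alike of the basket alone.

How it is judged (in metres and radians):
On the way, in this order (a step that is already met when the one before it is completed fails the run):
1. the basket hangs by its loop on the hook, let go, with the gate still shut (contact force between basket and hook above 0.3 N and contact force between basket and the fingers below 0.1 N and height (world z) of basket above 0.06 m and horizontal distance between basket_bar and hook_seat below 0.05 m and angle between basket's own z axis and vertical below 0.4 rad and value of joint gate_swing below 0.08 rad), for 0.3 s.
2. the bolt is drawn back clear of the keeper (value of joint bolt_slide above 0.029 m), for 0.1 s.
At the end, for the whole second after the job is handed in: The basket hangs on the hook arm by its loop, upright within 0.4 rad, not touched by the fingers; the gate is held still between 0.25 and 0.56 rad (5 to 11 cm at its free edge) by the gripper's fingers on the gate or its bolt (over 0.5 N), and not propped by anything else (contact force between basket and hook above 0.3 N and contact force between basket and the fingers below 0.1 N and height (world z) of basket above 0.06 m and horizontal distance between basket_bar and hook_seat below 0.05 m and angle between basket's own z axis and vertical below 0.4 rad and value of joint gate_swing between 0.25 and 0.56 rad and velocity of joint gate_swing between -0.05 and 0.05 rad/s and contact force between gate and the fingers above 0.5 N and contact force between gate and jar below 0.1 N and contact force between gate and mandrel below 0.1 N and contact force between gate and wax below 0.1 N and contact force between gate and tin below 0.1 N and contact force between gate and hammer below 0.1 N and contact force between gate and charcoal below 0.1 N); the arm keeps its last pose, push and grip.
It fails at once if a bystander is moved more than 4 cm (distance of any of jar, mandrel, wax, tin, hammer, charcoal from where it was at the start of the episode above 0.04 m).
It also fails if it takes over 61 s, if anything falls off the work surface, if the arm or the gripper's body presses on something with over 40 N, if the wrist force passes 120 N, or if a joint passes its speed limit or range.

## Working session

There is one attempt and no reset: what is moved stays moved. The work goes in short steps, Python scripts to look and compute and a tool call to move; the robot and the scene stay as the last step left them, time stands still between calls to the robot, and variables do not carry over. Pictures are saved under pics/ and viewed, at most 10 in all, crops included, and the job is handed in when it is done.

Besides the shell and the picture viewer there is one more tool, called after ">>>" by a JSON object that holds its "fn" and its "kwargs", one argument or row to a line. servo_tool: Moves the arm, as the interface text tells. Its arguments: {"type":"object","properties":{"moves":{"type":"array","items":{"type":"array","items":{"type":"number"}}},"claw":{"type":"number"},"force":{"type":"number"}},"required":["moves"]}

```bash
mkdir -p pics; cat > h.py <<'E'
from workcell import *
import numpy as np, cv2
def P(name):
    c=get_calibration(name);K=np.array([[c['fx'],0,c['cx']],[0,c['fy'],c['cy']],[0,0,1]],float)
    R=cv2.Rodrigues(np.array(c['rvec'],float))[0];t=np.array(c['tvec'],float).ravel();return K,R,t
def proj(name,p):
    K,R,t=P(name);q=(np.atleast_2d(p)@R.T+t)@K.T;return q[:,:2]/q[:,2:]
def atz(name,uv,z):
    K,R,t=P(name);d=R.T@np.linalg.inv(K)@np.array([*uv,1.]);o=-R.T@t;return o+d*(z-o[2])/d[2]
def tri(a,b):
    A=[]
    for n,uv in (('scene',a),('top',b)):
        K,R,t=P(n);M=K@np.c_[R,t];A+=[uv[0]*M[2]-M[0],uv[1]*M[2]-M[1]]
    X=np.linalg.svd(np.array(A))[2][-1];return X[:3]/X[3]
def snap(name,f):
    im=cv2.cvtColor(camera(name),cv2.COLOR_RGB2BGR);cv2.imwrite('pics/'+f,im);return im
E
python3 - <<'E'
from h import *
for n in('scene','top'):
    snap(n,n+'0.png');K,R,t=P(n);print(n,K[0,0],-R.T@t)
print(get_obs())
E
```

```text
scene 576.8181743058702 [0.91952669 0.62124353 1.35234388]
top 478.7668256673448 [0.4163996  0.01996002 1.51380516]
{'time': 0.1, 'q': array([-7.05880156e+01,  5.00840131e+00,  1.00383452e+01,  9.50988065e+01,
        6.19341836e-04,  8.99988805e+01]), 'qd': array([-0.01268604, -0.07451395,  0.04481489, -0.01753016, -0.06116497,
       -0.00775335]), 'joint_efforts': array([ 2.27722394e-04, -5.21558654e+01,  4.65654337e+01,  1.60969736e-02,
       -7.09746757e-06, -4.31899892e-06]), 'ee_pos': array([ 0.1827324 , -0.5185413 ,  0.23064381]), 'tcp_rot': array([-1.79931137e+02, -6.20686908e-04,  1.94131031e+01]), 'wrist_force': array([-0.82843625,  0.19902227, -0.80743885]), 'torque': array([-0.04194542, -0.00704465,  0.00376998]), 'grasp_force': 0.0, 'opening': 0.08539978850170243}
```

View pics/scene0.png

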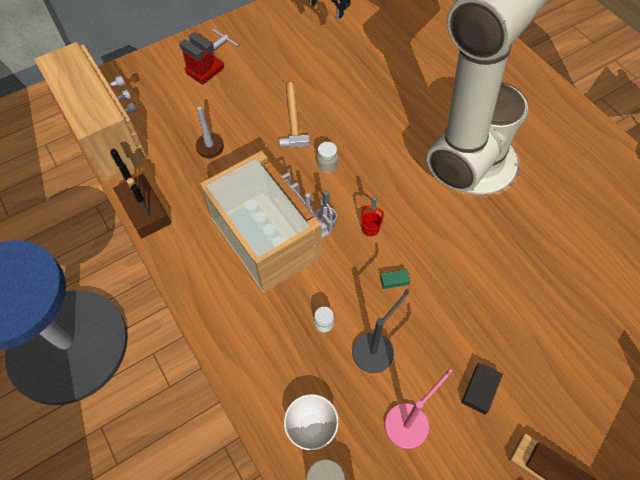

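View pics/top0.png

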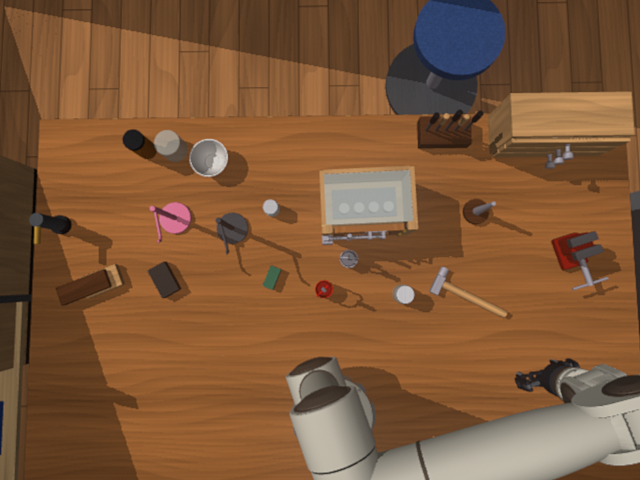

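The scene view shows the lock-up at about (262,222), the grey basket at (326,215), the dark hook at (373,350), and the red and pink decoys. In the top view the basket is at (348,258), the dark stand at (232,228) and the hutch at (368,200). I'll enlarge crops next.

```bash
python3 - <<'E'
from h import *
def crop(f,x,y,w,h,s,o):
    im=cv2.imread('pics/'+f)[y:y+h,x:x+w];im=cv2.resize(im,None,fx=s,fy=s,interpolation=cv2.INTER_CUBIC)
    for i in range(0,w,10):
        cv2.line(im,(i*s,0),(i*s,6),(255,255,255),1)
        if i%20==0: cv2.putText(im,str(x+i),(i*s,16),0,.35,(255,255,255),1)
    for i in range(0,h,10):
        cv2.line(im,(0,i*s),(6,i*s),(255,255,255),1)
        if i%20==0: cv2.putText(im,str(y+i),(8,i*s+4),0,.35,(255,255,255),1)
    cv2.imwrite('pics/'+o,im)
crop('scene0.png',260,150,160,120,5,'c1.png')
crop('top0.png',205,190,200,100,4,'c2.png')
crop('scene0.png',340,270,100,110,5,'c3.png')
E
```

```text
(no output)
```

View pics/c1.png

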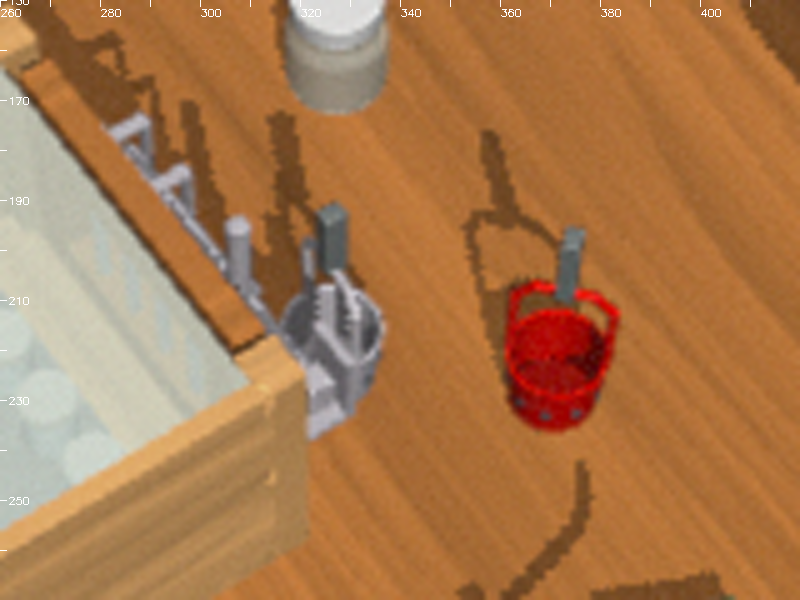

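View pics/c2.png

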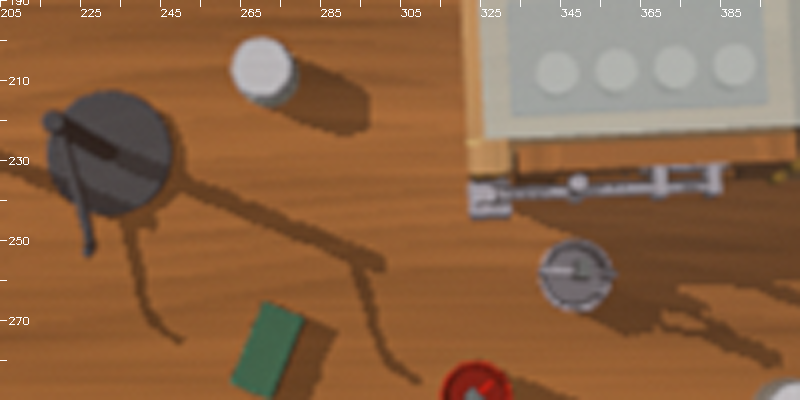

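View pics/c3.png

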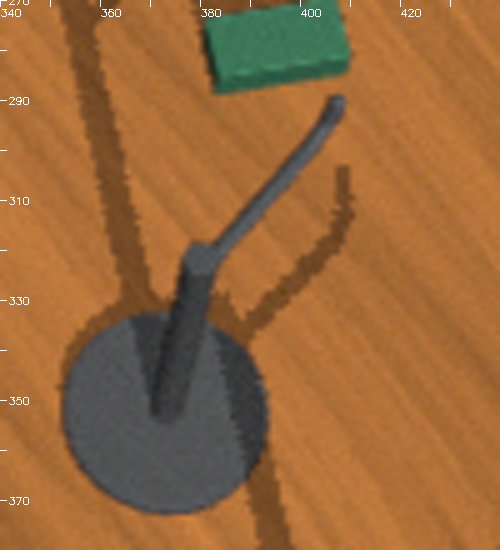

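The crops give these pixels. Basket tab top: scene (326.6,191.4), top (349.5,258). Knob top: scene (307.4,194.4), top (349.5,235.3). Hook post top: scene (380,321), top (218.8,220.3). Hook tip: scene (407.2,290.4), top (227.5,251.8).

```bash
python3 - <<'E'
from h import *
np.set_printoptions(precision=4,suppress=True)
print('tab',tri((326.6,191.4),(349.5,258)),atz('scene',(326.6,191.4),.155),atz('top',(349.5,258),.155))
print('cup rim c',atz('top',(348.8,258.8),.045))
a,b=atz('top',(205+541/4,190+271/4),.09),atz('top',(205+614/4,190+275/4),.09);print('loop ends',a,b)
print('knob',tri((307.4,194.4),(349.5,235.3)),atz('scene',(307.4,194.4),.195),atz('top',(349.5,235.3),.195))
print('post top',atz('scene',(380,321),.21),atz('top',(218.8,220.3),.21))
print('foot',atz('scene',(373,352.4),.008),atz('top',(232.5,228.3),.008))
print('tip',atz('scene',(407.2,290.4),.216),atz('top',(227.5,251.8),.216))
# bolt rod line
print('rod',atz('top',(205+520/4,190+192/4),.14),atz('top',(205+640/4,190+185/4),.14))
# front face of hutch roof corners
print('hutch', [atz('top',p,.17) for p in ((320.3,171.5),(413,168.5),(205+468/4,190+175/4),(414.5,228))])
# other objects
print('red tab',tri((374.5,196.5),(205+478/4,190+398/4)),'wax',atz('top',(272,277),.025),'tin',atz('top',(270.5,207),.06),'jar',atz('top',(405,294),.075))
E
```

```text
tab [ 0.4794 -0.0517  0.1575] [ 0.4796 -0.0541  0.155 ] [ 0.4778 -0.0505  0.155 ]
cup rim c [ 0.4803 -0.054   0.045 ]
loop ends [ 0.4817 -0.0264  0.09  ] [ 0.4783 -0.0805  0.09  ]
knob [ 0.5383 -0.0489  0.1958] [ 0.5378 -0.0492  0.195 ] [ 0.5387 -0.0492  0.195 ]
post top [0.5826 0.3127 0.21  ] [0.5819 0.3102 0.21  ]
foot [0.5837 0.3146 0.008 ] [0.5816 0.3113 0.008 ]
tip [0.4947 0.2889 0.216 ] [0.4946 0.2841 0.216 ]
rod [ 0.5364 -0.0103  0.14  ] [ 0.5407 -0.0967  0.14  ]
hutch [array([0.7246, 0.0303, 0.17  ]), array([ 0.7306, -0.2338,  0.17  ]), array([0.5461, 0.0269, 0.17  ]), array([ 0.5601, -0.2337,  0.17  ])]
red tab [0.3885 0.0221 0.1548] wax [0.4267 0.1839 0.025 ] tin [0.6406 0.1849 0.06  ] jar [ 0.3728 -0.2184  0.075 ]
```

Units first: shifts go in shares of 1000 mm and turns go in shares of 4 rad. So 46.6 cm / 100 = 0.466, 29.6 cm / 100 = 0.296, -0.401 rad / 4 = -0.1003.

>>> {"fn": "servo_tool", "kwargs": {
  "moves": [
    [0.01,0.015,0.01,-0.0075],
    [0.03,0.045,0.02,-0.02],
    [0.05,0.08,0.02,-0.0325],
    [0.075,0.12,0.02,-0.045],
    [0.1,0.16,0.02,-0.0575],
    [0.125,0.2,0.02,-0.07],
    [0.15,0.24,0.02,-0.0825],
    [0.175,0.28,0.02,-0.095],
    [0.2,0.32,0.02,-0.1003],
    [0.225,0.36,0.02,-0.1003],
    [0.25,0.4,0.02,-0.1003],
    [0.27,0.43,0.01,-0.1003],
    [0.285,0.455,-0.01,-0.1003],
    [0.294,0.464,-0.03,-0.1003],
    [0.296,0.466,-0.045,-0.1003],
    [0.296,0.466,-0.045,-0.1003],
    [0.296,0.466,-0.045,-0.1003],
    [0.296,0.466,-0.045,-0.1003]
  ],
  "claw": 0
}}

```text
time: 1.6
ee_pos: [0.4786, -0.0533, 0.1872]
tcp_rot: [180.0, -0.0, -3.6]
wrist_force: [-0.3, 0.1, 0.4]
opening: 0.0853
grasp_force: 0.0
```

>>> {"fn": "servo_tool", "kwargs": {
  "moves": [
    [0,0,-0.015,0],
    [0,0,-0.03,0],
    [0,0,-0.045,0],
    [0.0005,0.001,-0.057,0],
    [0.0005,0.001,-0.065,0],
    [0.0005,0.001,-0.065,0],
    [0.0005,0.001,-0.065,0]
  ]
}}

```text
time: 2.18
ee_pos: [0.4793, -0.0521, 0.1219]
tcp_rot: [180.0, -0.0, -3.6]
wrist_force: [-0.1, 0.2, -0.1]
opening: 0.0855
grasp_force: 0.0
```

>>> {"fn": "servo_tool", "kwargs": {
  "moves": [
    [0,0,0,0],
    [0,0,0,0],
    [0,0,0,0],
    [0,0,0,0],
    [0,0,0,0],
    [0,0,0,0],
    [0,0,0,0],
    [0,0,0,0],
    [0,0,0,0],
    [0,0,0,0],
    [0,0,0,0],
    [0,0,0,0]
  ],
  "claw": 1,
  "force": 40
}}

```text
time: 3.18
ee_pos: [0.4794, -0.0518, 0.1214]
tcp_rot: [180.0, -0.0, -3.6]
wrist_force: [0.5, -0.7, 2.6]
opening: 0.0093
grasp_force: 40.5
```

Converted, 32.2 cm / 100 = 0.322, 31.5 cm / 100 = 0.315, 0.345 rad / 4 = 0.0863.

>>> {"fn": "servo_tool", "kwargs": {
  "moves": [
    [0,0,0.01,0],
    [0,0,0.03,0],
    [0,0,0.06,0],
    [0,0,0.09,0],
    [0,0,0.115,0],
    [0,0,0.13,0],
    [0,0.015,0.13,0.01],
    [0,0.04,0.13,0.02],
    [0,0.07,0.13,0.03],
    [0,0.1,0.13,0.04],
    [0,0.13,0.13,0.05],
    [0,0.16,0.13,0.06],
    [-0.005,0.19,0.13,0.07],
    [-0.01,0.22,0.13,0.08],
    [-0.02,0.25,0.13,0.0863],
    [-0.03,0.28,0.13,0.0863],
    [-0.035,0.3,0.13,0.0863],
    [-0.04,0.315,0.13,0.0863],
    [-0.041,0.322,0.13,0.0863],
    [-0.041,0.322,0.13,0.0863]
  ]
}}

```text
time: 4.85
ee_pos: [0.471, 0.1753, 0.2514]
tcp_rot: [-178.2, 0.0, 19.5]
wrist_force: [0.2, -0.9, -1.3]
opening: 0.0095
grasp_force: 40.1
```

```bash
python3 - <<'E'
from h import *
s=snap('scene','s1.png');t=snap('top','t1.png')
def crop(im,x,y,w,h,s):
    im=cv2.resize(im[y:y+h,x:x+w],None,fx=s,fy=s,interpolation=cv2.INTER_CUBIC)
    for i in range(0,w,10):
        cv2.line(im,(i*s,0),(i*s,6),(255,255,255),1); cv2.putText(im,str(x+i),(i*s,16),0,.3,(255,255,255),1)
    for i in range(0,h,10):
        cv2.line(im,(0,i*s),(6,i*s),(255,255,255),1);cv2.putText(im,str(y+i),(8,i*s+4),0,.3,(255,255,255),1)
    return im
cv2.imwrite('pics/c4.png',np.hstack([crop(s,350,210,100,150,4),crop(t,200,190,100,150,4)]))
print(get_obs()['ee_pos'],get_obs()['time'],get_obs()['wrist_force'])
E
```

```text
[0.47092833 0.17528117 0.25130452] 4.95 [ 1.04713357 -0.1009484  -1.39749746]
```

View pics/c4.png

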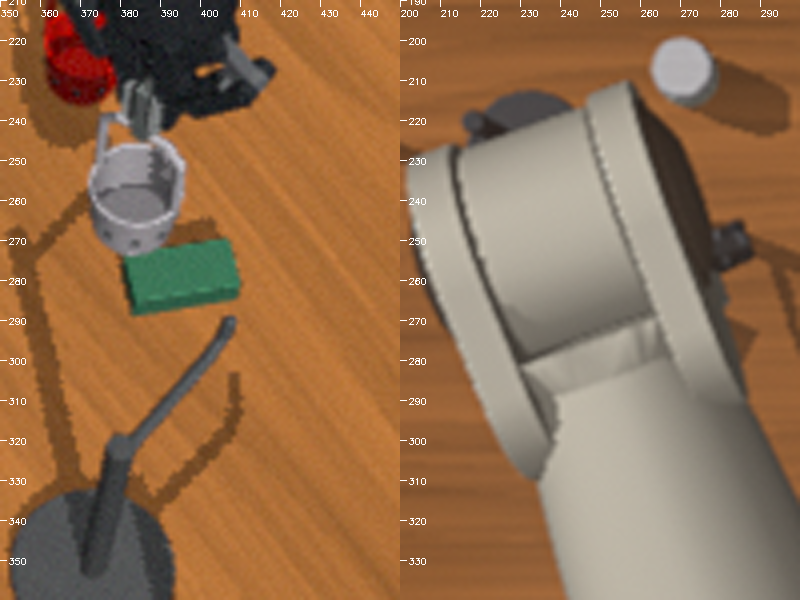

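The view shows the basket held upright in the fingers, just short of the hook tip at scene (407,290). The arm lags its target, so I'll check the joints.

```bash
python3 - <<'E'
from h import *
o=get_obs();print(o['q'].round(1),o['qd'].round(1),o['tcp_rot'].round(1),o['ee_pos'])
E
```

```text
[ 19.4  -1.    6.1  97.2   1.8 179.9] [ 0.1 -0.1 -0.2  0.  -0.   0. ] [-1.782e+02  1.000e-01  1.950e+01] [0.47092833 0.17528117 0.25130452]
```

>>> {"fn": "servo_tool", "kwargs": {
  "moves": [
    [0,0,0,0],
    [0,0,0,0]
  ]
}}

```text
time: 5.12
ee_pos: [0.4708, 0.1755, 0.2513]
tcp_rot: [-178.2, 0.1, 19.5]
wrist_force: [0.0, -0.5, -1.2]
opening: 0.0095
grasp_force: 40.1
```

Converted, 1.5 rad / 4 = 0.375.

>>> {"fn": "servo_tool", "kwargs": {
  "moves": [
    [0,0,0,0.025],
    [0,0,0,0.05],
    [0,0,0,0.075],
    [0,0,0,0.1],
    [0,0,0,0.125],
    [0,0,0,0.15],
    [0,0,0,0.175],
    [0,0,0,0.2],
    [0,0,0,0.225],
    [0,0,0,0.25],
    [0,0,0,0.275],
    [0,0,0,0.3],
    [0,0,0,0.325],
    [0,0,0,0.35],
    [0,0,0,0.375],
    [0,0,0,0.375],
    [0,0,0,0.375]
  ]
}}

```text
time: 6.53
ee_pos: [0.4707, 0.1758, 0.2513]
tcp_rot: [-178.2, 0.0, 105.3]
wrist_force: [0.5, 0.3, -1.5]
opening: 0.0093
grasp_force: 40.1
```

Converted, 9.4 cm / 100 = 0.094, -3.3 cm / 100 = -0.033, 1.587 rad / 4 = 0.3968.

>>> {"fn": "servo_tool", "kwargs": {
  "moves": [
    [-0.002,0.003,0,0.025],
    [-0.004,0.01,0,0.05],
    [-0.007,0.02,0,0.075],
    [-0.01,0.03,0,0.1],
    [-0.014,0.04,0,0.125],
    [-0.018,0.05,0,0.15],
    [-0.022,0.06,0,0.175],
    [-0.026,0.07,0,0.2],
    [-0.029,0.08,0,0.225],
    [-0.032,0.09,0,0.25],
    [-0.033,0.094,0,0.275],
    [-0.033,0.094,0,0.3],
    [-0.033,0.094,0,0.325],
    [-0.033,0.094,0,0.35],
    [-0.033,0.094,0,0.375],
    [-0.033,0.094,0,0.3968],
    [-0.033,0.094,0,0.3968],
    [-0.033,0.094,0,0.3968],
    [-0.033,0.094,0,0.3968]
  ]
}}

```text
time: 8.12
ee_pos: [0.4377, 0.2698, 0.2513]
tcp_rot: [-178.2, 0.1, -163.8]
wrist_force: [-0.2, -0.7, -1.4]
opening: 0.0098
grasp_force: 40.1
```

```bash
python3 - <<'E'
from h import *
s=snap('scene','s2.png')
im=cv2.resize(s[190:370,320:480],None,fx=3.3,fy=3.3,interpolation=cv2.INTER_CUBIC)
cv2.imwrite('pics/c5.png',im)
o=get_obs();print(o['ee_pos'],o['tcp_rot'],o['time'],o['q'].round(1))
E
```

```text
[0.43768301 0.26984785 0.25129462] [-1.78231475e+02  4.91079692e-02 -1.63789084e+02] 8.1667 [32.6  1.   8.1 97.6 -1.7 16.4]
```

View pics/c5.png

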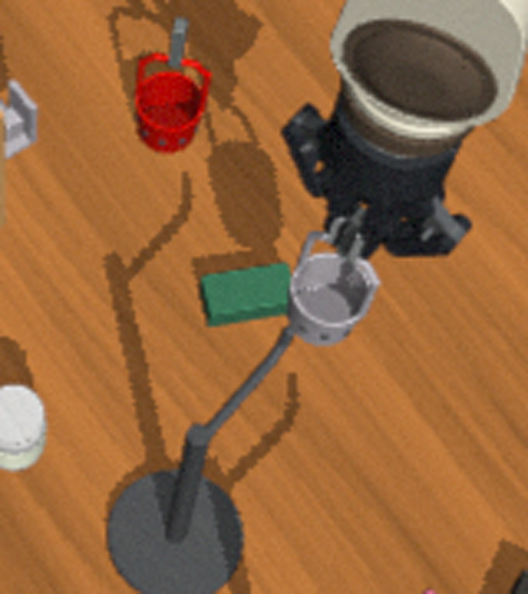

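The basket sits in line with the hook, level and just off the tip (crop (287,330)). I'll slide it along the arm now.

Converted, 9.6 cm / 100 = 0.096, 2.8 cm / 100 = 0.028.

>>> {"fn": "servo_tool", "kwargs": {
  "moves": [
    [0.01,0.003,0,0],
    [0.02,0.006,0,0],
    [0.03,0.009,0,0],
    [0.04,0.0115,0,0],
    [0.05,0.0145,0,0],
    [0.06,0.0175,0,0],
    [0.07,0.0205,0,0],
    [0.08,0.023,0,0],
    [0.09,0.026,0,0],
    [0.096,0.028,0,0],
    [0.096,0.028,0,0],
    [0.096,0.028,0,0]
  ]
}}

```text
time: 9.17
ee_pos: [0.5339, 0.2979, 0.2508]
tcp_rot: [-178.2, 0.0, -163.6]
wrist_force: [-0.1, 0.8, -1.1]
opening: 0.0094
grasp_force: 40.1
```

>>> {"fn": "servo_tool", "kwargs": {
  "moves": [
    [0,0,-0.01,0],
    [0,0,-0.02,0],
    [0,0,-0.028,0],
    [0,0,-0.032,0],
    [0,0,-0.035,0],
    [0,0,-0.037,0],
    [0,0,-0.038,0],
    [0,0,-0.038,0],
    [0,0,-0.038,0]
  ]
}}

```text
time: 9.92
ee_pos: [0.5337, 0.2979, 0.2137]
tcp_rot: [-178.2, 0.1, -163.6]
wrist_force: [0.2, 0.4, -1.7]
opening: 0.0093
grasp_force: 40.1
```

```bash
python3 - <<'E'
from h import *
s=snap('scene','s3.png')
cv2.imwrite('pics/c6.png',cv2.resize(s[210:370,320:480],None,fx=3.5,fy=3.5,interpolation=cv2.INTER_CUBIC))
E
```

```text
(no output)
```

View pics/c6.png

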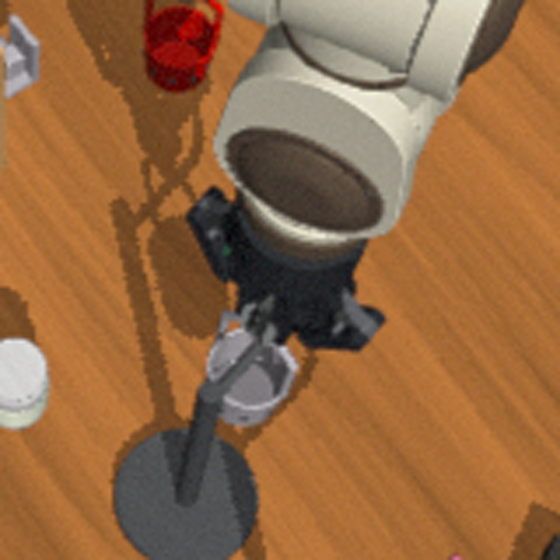

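The hook arm passes through the loop above the cup. I'll lower it until it touches.

Converted, -0.2 cm / 100 = -0.002, -0.1 cm / 100 = -0.001.

>>> {"fn": "servo_tool", "kwargs": {
  "moves": [
    [0,0,-0.001,0],
    [0,0,-0.002,0],
    [0,0,-0.002,0],
    [0,0,-0.002,0]
  ]
}}

```text
time: 10.3
ee_pos: [0.5339, 0.298, 0.2128]
tcp_rot: [-178.3, 0.2, -163.6]
wrist_force: [-1.0, -0.2, 6.9]
opening: 0.0093
grasp_force: 41.4
```

Converted, 8 cm / 100 = 0.08, 6.5 cm / 100 = 0.065.

>>> {"fn": "servo_tool", "kwargs": {
  "moves": [
    [0,0,0.0005,0],
    [0,0,0.0005,0],
    [0,0,0.0005,0],
    [0,0,0.0005,0],
    [0,0,0.0005,0],
    [0,0,0.0005,0],
    [0,0,0.0005,0],
    [0,0,0.0005,0],
    [0,0,0.01,0],
    [0,0,0.025,0],
    [0,0,0.045,0],
    [0,0,0.065,0],
    [0,0,0.08,0],
    [0,0,0.08,0],
    [0,0,0.08,0]
  ],
  "claw": 0
}}

```text
time: 11.55
ee_pos: [0.534, 0.2981, 0.2923]
tcp_rot: [-178.3, 0.2, -163.6]
wrist_force: [-0.4, -0.1, 0.0]
opening: 0.0853
grasp_force: 0.0
```

Converted, -34.7 cm / 100 = -0.347, -34.2 cm / 100 = -0.342, -0.23 rad / 4 = -0.0575.

>>> {"fn": "servo_tool", "kwargs": {
  "moves": [
    [0,-0.01,0,0],
    [0,-0.03,0,0],
    [0,-0.06,0,-0.0075],
    [0,-0.09,0,-0.015],
    [0,-0.12,0,-0.0225],
    [0,-0.15,0,-0.03],
    [0,-0.18,0,-0.0375],
    [0,-0.21,0,-0.045],
    [0.001,-0.24,0,-0.0525],
    [0.002,-0.27,0,-0.0575],
    [0.003,-0.3,0,-0.0575],
    [0.004,-0.325,-0.01,-0.0575],
    [0.004,-0.342,-0.03,-0.0575],
    [0.004,-0.347,-0.04,-0.0575],
    [0.004,-0.347,-0.04,-0.0575],
    [0.004,-0.347,-0.04,-0.0575],
    [0.004,-0.347,-0.04,-0.0575]
  ]
}}

```text
time: 12.97
ee_pos: [0.5376, -0.0484, 0.2519]
tcp_rot: [-178.2, 0.1, -176.7]
wrist_force: [0.5, -0.7, 0.2]
opening: 0.0853
grasp_force: 0.0
```

```bash
python3 - <<'E'
from h import *
s=snap('scene','s4.png')
a=cv2.resize(s[130:290,240:400],None,fx=2.5,fy=2.5,interpolation=cv2.INTER_CUBIC)
b=cv2.resize(s[230:390,300:460],None,fx=2.5,fy=2.5,interpolation=cv2.INTER_CUBIC)
cv2.imwrite('pics/c7.png',np.hstack([a,b]))
print(proj('scene',[[.5383,-.049,.195]]))
o=get_obs();print(o['ee_pos'],o['tcp_rot'],o['q'].round(1))
E
```

```text
[[307.28152658 194.54708918]]
[ 0.53777618 -0.04824919  0.25215129] [-1.78228755e+02  1.03499167e-01 -1.76697960e+02] [-4.2  3.7 11.1 97.  -1.7 -7.5]
```

View pics/c7.png

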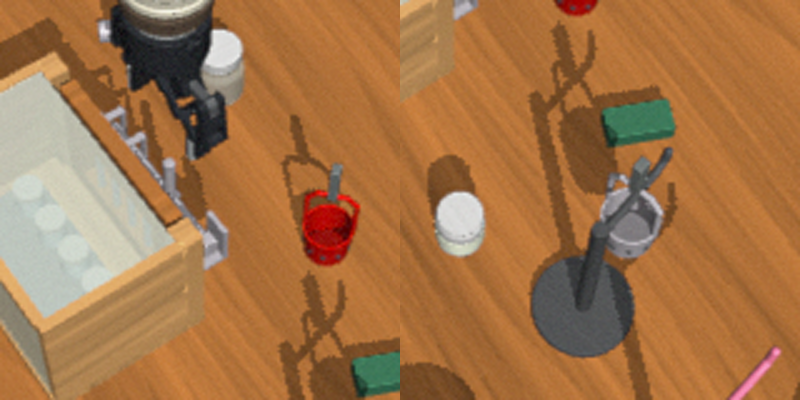

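The basket hangs upright on the hook (right crop) and the knob stands free below the gripper. I'll descend and pinch the knob.

Converted, -7.5 cm / 100 = -0.075, -0.05 cm / 100 = -0.0005.

>>> {"fn": "servo_tool", "kwargs": {
  "moves": [
    [0,-0.0005,-0.015,0],
    [0.0005,-0.0005,-0.03,0],
    [0.0005,-0.0005,-0.045,0],
    [0.0005,-0.0005,-0.06,0],
    [0.0005,-0.0005,-0.07,0],
    [0.0005,-0.0005,-0.075,0],
    [0.0005,-0.0005,-0.075,0],
    [0.0005,-0.0005,-0.075,0]
  ]
}}

```text
time: 13.68
ee_pos: [0.5384, -0.0493, 0.177]
tcp_rot: [-178.2, 0.1, -176.7]
wrist_force: [0.9, -0.0, -0.0]
opening: 0.0852
grasp_force: 0.0
```

>>> {"fn": "servo_tool", "kwargs": {
  "moves": [
    [0,0,0,0],
    [0,0,0,0],
    [0,0,0,0],
    [0,0,0,0],
    [0,0,0,0],
    [0,0,0,0],
    [0,0,0,0],
    [0,0,0,0],
    [0,0,0,0],
    [0,0,0,0],
    [0,0,0,0],
    [0,0,0,0]
  ],
  "claw": 1,
  "force": 50
}}

```text
time: 14.68
ee_pos: [0.5382, -0.0496, 0.1765]
tcp_rot: [-178.2, 0.1, -176.8]
wrist_force: [-0.3, 0.5, 2.4]
opening: 0.0099
grasp_force: 48.8
```

>>> {"fn": "servo_tool", "kwargs": {
  "moves": [
    [0,0,0.003,0],
    [0,0,0.007,0],
    [0,0,0.011,0],
    [0,0,0.013,0],
    [0,0,0.013,0],
    [0,0,0.013,0]
  ]
}}

```text
time: 15.18
ee_pos: [0.5382, -0.0496, 0.1894]
tcp_rot: [-178.2, 0.1, -176.8]
wrist_force: [0.3, 0.1, -0.5]
opening: 0.0094
grasp_force: 48.7
```

Converted, -3.9 cm / 100 = -0.039, -3.5 cm / 100 = -0.035.

>>> {"fn": "servo_tool", "kwargs": {
  "moves": [
    [0.0003,-0.005,0,0],
    [0.0005,-0.01,0,0],
    [0.0008,-0.015,0,0],
    [0.001,-0.02,0,0],
    [0.0013,-0.025,0,0],
    [0.0016,-0.03,0,0],
    [0.0018,-0.035,0,0],
    [0.002,-0.039,0,0],
    [0.002,-0.039,0,0],
    [0.002,-0.039,0,0]
  ]
}}

```text
time: 16.02
ee_pos: [0.54, -0.0892, 0.1892]
tcp_rot: [-178.2, 0.0, -176.8]
wrist_force: [-2.1, -2.2, -0.9]
opening: 0.0099
grasp_force: 48.7
```

Converted, -4.4 cm / 100 = -0.044, -3.9 cm / 100 = -0.039, 0.4 rad / 4 = 0.1.

>>> {"fn": "servo_tool", "kwargs": {
  "moves": [
    [-0.006,-0.0015,0,0.0125],
    [-0.0117,-0.0034,0,0.025],
    [-0.0174,-0.0055,0,0.0375],
    [-0.023,-0.0079,0,0.05],
    [-0.0285,-0.0106,0,0.0625],
    [-0.0338,-0.0135,0,0.075],
    [-0.039,-0.0167,0,0.0875],
    [-0.044,-0.0201,0,0.1],
    [-0.044,-0.0201,0,0.1],
    [-0.044,-0.0201,0,0.1],
    [-0.044,-0.0201,0,0.1]
  ]
}}

```text
time: 16.93
ee_pos: [0.4968, -0.1085, 0.1895]
tcp_rot: [-178.2, 0.1, -153.9]
wrist_force: [2.5, 1.5, -0.6]
opening: 0.01
grasp_force: 48.9
```

```bash
python3 - <<'E'
from h import *
s=snap('scene','s5.png');t=snap('top','t5.png')
a=cv2.resize(s[130:290,240:400],None,fx=2.5,fy=2.5,interpolation=cv2.INTER_CUBIC)
b=cv2.resize(s[230:390,300:460],None,fx=2.5,fy=2.5,interpolation=cv2.INTER_CUBIC)
cv2.imwrite('pics/c8.png',np.hstack([a,b]))
for th in (0,.3,.4,.5):
    y=th+np.radians(3);print(th,proj('scene',[[.5676-.2*np.sin(y),-.2077+.2*np.cos(y),.165]]))
print(get_obs())
E
```

```text
0 [[309.9532782  216.95467829]]
0.3 [[327.66207265 202.3778666 ]]
0.4 [[332.21991799 196.72195592]]
0.5 [[336.03256414 190.77952094]]
{'time': 17.0333, 'q': array([-11.55695915,  -2.58319131,  -2.280012  ,  89.1470704 ,
        -1.36464322, -37.68298926]), 'qd': array([-0.05830594, -0.02798608, -0.12901749,  0.14997059, -0.11678595,
       -0.3607191 ]), 'joint_efforts': array([-1.05047565e+00, -4.51140475e+01,  4.70125651e+01,  4.83781714e-01,
       -7.57527463e-01, -1.38037538e-02]), 'ee_pos': array([ 0.49666238, -0.10848919,  0.18938602]), 'tcp_rot': array([-1.78213373e+02,  8.09414279e-02, -1.53886477e+02]), 'wrist_force': array([ 2.08245329,  0.59691295, -0.39894741]), 'torque': array([ 0.5171258 , -0.36273972, -0.02295935]), 'grasp_force': 48.86780798435211, 'opening': 0.009579104522224689}
```

View pics/c8.png

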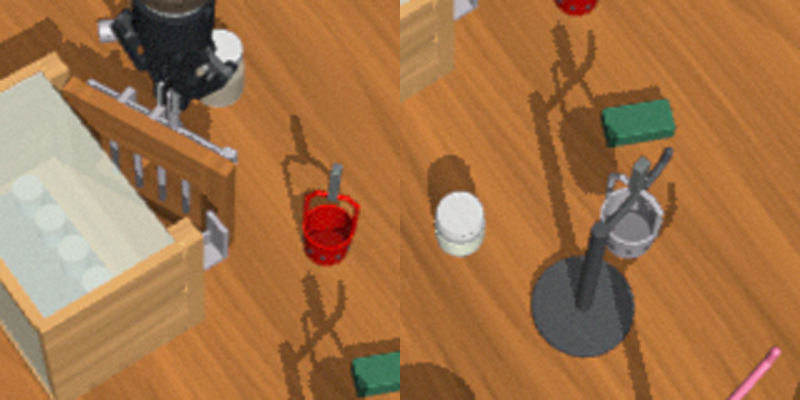

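The gate stands open with its free edge at scene (332.5,195), which is about 0.4 rad. The knob is held and the basket is still hanging, so I'll let it settle and hand in.

>>> {"fn": "servo_tool", "kwargs": {
  "moves": [
    [0,0,0,0],
    [0,0,0,0],
    [0,0,0,0],
    [0,0,0,0],
    [0,0,0,0],
    [0,0,0,0]
  ]
}}

```text
time: 17.53
ee_pos: [0.4962, -0.1088, 0.1893]
tcp_rot: [-178.2, 0.1, -153.8]
wrist_force: [3.5, 2.1, -1.7]
opening: 0.0099
grasp_force: 48.8
```

```bash
python3 -c "
from workcell import *
print(job_done())"
```

```text
the job is handed in; nothing more can be done
None
```

I handed the job in at about 17.5 s: the basket hangs free on the dark hook, the bolt is drawn, and the gripper is holding the gate open by the knob at about 0.4 rad (8 cm); no verdict came back.

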